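Transfer the lathe tooling to the bench rack in working order

TASK

The taper-shank tooling for the next turning job stands in the aluminium carrier in the order in which it will be used, the first tool next to the carrier's red end. Move all four tools into the black sockets of the wooden bench rack in that same order, the first tool next to the rack's own red end, and seat each taper fully home so that its shoulder rests on the rim.

Things in the scene. Friction and masses are not known exactly. Their poses are not given: they have to be found in the camera images.
- live_centre: Live centre, 0.3 kg: bright steel head with thin brass rings, a cylinder 38 mm in diameter and 42 mm high, then a sharp cone (top at 69 mm). Taper shank below (18 to 14 mm, rounded end, 62 mm long), hidden in the socket. Origin: centre of the shoulder (underside of the head), which rests on the socket's rim; z up along the axis; yaw means nothing.
- spur_centre: Four-spur drive centre, 0.22 kg: dark steel, slim head 26 mm in diameter from 9 to 46 mm above the shoulder, a 36 mm collar below it, four bright spurs in a cross on top (55 mm). Taper shank below (18 to 14 mm, rounded end, 62 mm long), hidden in the socket. Origin: centre of the shoulder (underside of the head), which rests on the socket's rim; z up along the axis; yaw means nothing.
- drill_chuck: Keyless drill chuck, 0.34 kg: black ribbed cylinder 40 mm in diameter and 43 mm high, tapered nose with three small steel jaws (top at 64 mm). Taper shank below (18 to 14 mm, rounded end, 62 mm long), hidden in the socket. Origin: centre of the shoulder (underside of the head), which rests on the socket's rim; z up along the axis; yaw means nothing.
- bull_centre: Bull-nose centre, 0.36 kg: fat aluminium head 52 mm in diameter from 9 to 38 mm above the shoulder, a 36 mm collar below it, a blunt cone above (top at 67 mm). Taper shank below (18 to 14 mm, rounded end, 62 mm long), hidden in the socket. Origin: centre of the shoulder (underside of the head), which rests on the socket's rim; z up along the axis; yaw means nothing.
- blue_socket: Blue plastic socket of the carrier, fixed, 46 mm across, 80 mm high, rim 86 mm above the bench. At the start the live centre stands in it: it only marks that tool's place in the row. Row pitch 58 mm: grip heads across the row, where there is room. Origin: centre of its underside, 80 mm below the rim.
- green_socket: Green plastic socket of the carrier, fixed, 46 mm across, 80 mm high, rim 86 mm above the bench. At the start the spur centre stands in it: it only marks that tool's place in the row. Row pitch 58 mm: grip heads across the row, where there is room. Origin: centre of its underside, 80 mm below the rim.
- yellow_socket: Yellow plastic socket of the carrier, fixed, 46 mm across, 80 mm high, rim 86 mm above the bench. At the start the drill chuck stands in it: it only marks that tool's place in the row. Row pitch 58 mm: grip heads across the row, where there is room. Origin: centre of its underside, 80 mm below the rim.
- purple_socket: Purple plastic socket of the carrier, fixed, 46 mm across, 80 mm high, rim 86 mm above the bench. At the start the bull-nose centre stands in it: it only marks that tool's place in the row. Row pitch 58 mm: grip heads across the row, where there is room. Origin: centre of its underside, 80 mm below the rim.
- red_end: Red plastic end piece, 68 x 14 x 62 mm, of the carrier (fixed aluminium channel, 252 mm long, four coloured sockets in any order); the other end is grey. Red, at either end, is where the row begins: the sockets are 32, 90, 148 and 206 mm from it. Origin: underside centre; the row runs along its y axis, one way or the other.
- rack: Bench rack: fixed wooden trough 252 mm long (y), 72 wide (x), four empty black sockets; +y end board red, the other bare wood. Origin: underside centre, on the bench. Socket axes at x 0, y +87 (first, by the red end), +29, -29, -87 mm. Rims at z 86 mm, 46 mm across; bore 21 mm, 68 mm deep, mouth flared to 31 mm over the top 8 mm. Seated, a tool's origin is at z 86 mm.

How it is judged:
At the end, for the whole second after the job is handed in: Each tool stands in the black socket with the same number, counted from the rack's red end, as its starting socket had from the carrier's red end (within 8 mm across, 10 mm along), upright within 0.1 rad, shoulder at most 5 mm above the rim, released and at rest (x of live_centre in the frame of rack between -0.008 and 0.008 m and z of live_centre in the frame of rack between 0.078 and 0.091 m and angle between each of live_centre, spur_centre, drill_chuck, bull_centre's own z axis and vertical below 0.1 rad and linear speed of each of live_centre, spur_centre, drill_chuck, bull_centre below 0.02 m/s and ((horizontal distance between blue_socket and red_end below 0.061 m and y of live_centre in the frame of rack between 0.077 and 0.097 m) or (horizontal distance between blue_socket and red_end between 0.061 and 0.119 m and y of live_centre in the frame of rack between 0.019 and 0.039 m) or (horizontal distance between blue_socket and red_end between 0.119 and 0.177 m and y of live_centre in the frame of rack between -0.039 and -0.019 m) or (horizontal distance between blue_socket and red_end above 0.177 m and y of live_centre in the frame of rack between -0.097 and -0.077 m)) and x of spur_centre in the frame of rack between -0.008 and 0.008 m and z of spur_centre in the frame of rack between 0.078 and 0.091 m and ((horizontal distance between green_socket and red_end below 0.061 m and y of spur_centre in the frame of rack between 0.077 and 0.097 m) or (horizontal distance between green_socket and red_end between 0.061 and 0.119 m and y of spur_centre in the frame of rack between 0.019 and 0.039 m) or (horizontal distance between green_socket and red_end between 0.119 and 0.177 m and y of spur_centre in the frame of rack between -0.039 and -0.019 m) or (horizontal distance between green_socket and red_end above 0.177 m and y of spur_centre in the frame of rack between -0.097 and -0.077 m)) and x of drill_chuck in the frame of rack between -0.008 and 0.008 m and z of drill_chuck in the frame of rack between 0.078 and 0.091 m and ((horizontal distance between yellow_socket and red_end below 0.061 m and y of drill_chuck in the frame of rack between 0.077 and 0.097 m) or (horizontal distance between yellow_socket and red_end between 0.061 and 0.119 m and y of drill_chuck in the frame of rack between 0.019 and 0.039 m) or (horizontal distance between yellow_socket and red_end between 0.119 and 0.177 m and y of drill_chuck in the frame of rack between -0.039 and -0.019 m) or (horizontal distance between yellow_socket and red_end above 0.177 m and y of drill_chuck in the frame of rack between -0.097 and -0.077 m)) and x of bull_centre in the frame of rack between -0.008 and 0.008 m and z of bull_centre in the frame of rack between 0.078 and 0.091 m and ((horizontal distance between purple_socket and red_end below 0.061 m and y of bull_centre in the frame of rack between 0.077 and 0.097 m) or (horizontal distance between purple_socket and red_end between 0.061 and 0.119 m and y of bull_centre in the frame of rack between 0.019 and 0.039 m) or (horizontal distance between purple_socket and red_end between 0.119 and 0.177 m and y of bull_centre in the frame of rack between -0.039 and -0.019 m) or (horizontal distance between purple_socket and red_end above 0.177 m and y of bull_centre in the frame of rack between -0.097 and -0.077 m))); the robot touches nothing.
It also fails if it takes over 125 s, if anything falls off the work surface, if the arm or the gripper's body presses on something with over 40 N, if the wrist force passes 120 N, or if a joint passes its speed limit or range.

ROBOT

A 7-joint arm with a two-finger parallel gripper is mounted at the origin on a cart in front of the work surface, level with it; the furniture and walls round the work are solid. World frame = base frame: x ahead of the robot, y to its left, z up, the work surface at z = 0. Lengths are in m, angles in rad, forces in N, time in s.
With the tool pointing down it reaches from about 0.425 to 0.875 m from the base axis. Payload 4.7 kg.
Tool frame: the origin (TCP) lies midway between the tips of the shut fingers; the grasp point (between the pads) lies 19 mm behind it; z points along the fingers, y is the line along which they close (so a half turn about z gives the same grasp; the last joint's range is limited). The gripper opens to 87 mm and grips with 3 to 60 N. Pads are 19 mm wide; open, the fingers measure 117 mm over their backs; the gripper's body (75 mm by 190 mm) begins 51 mm behind the grasp point.
Start: joints at [-1.09, 0.321, -0.07, 1.45, 0.023, 1.371, -0.057], TCP at [0.293, 0.58, 0.223] pointing down, gripper open.
Joint ranges: [-2.86, 2.86], [-0.3, 2.09], [-1.38, 1.24], [0.06, 2.45], [-1.56, 4.7], [0.09, 2.05], [-2.69, 2.69]. Speed limits (rad/s): [2.57, 2.57, 3.14, 3.14, 3.14, 3.14, 3.14].

INTERFACE

Orientations are given as a rotation vector (axis times angle).
In Python, from bench import ctrl gives the robot as it stands. The module is installed in compiled form; this text tells all that it offers.
- The arm moves only by the shell command python3 -m handwheel 'ROWS' [FORCE]. ROWS is JSON, a list of rows, each a list of 7 numbers: the finger opening in m, from 0 to 0.087, then the shift along the tool's x, y, z in m, then the turn, a rotation vector about the tool's x, y, z in degrees. A call has 1 to 12 rows; each row shifts and turns the commanded pose from where the row before left it, along the tool's axes as they then stand; what a row does not reach is not made up. A row lasts 1/8 s, in which the tool goes at most 62.5 mm and 10.7 degrees, less where a joint would pass 70% of its speed; a pose out of reach is approached as far as the arm can. A call is refused whole if a number of a shift passes 0.0625 or a number of a turn 10.7, either way. A call with a gripper value outside its range is refused whole. The fingers move at their own pace and stop on an object; FORCE is the grip in N (left out, the last holds). Time passes only in rows, so rows that do not move let the fingers close. It gives the time, the measured TCP pose, the force, the opening and the grip force at its end, in the units of the state.
- ctrl.get_state(): the state, without advancing time (a new reading comes with each control period).
- ctrl.get_image(name): name is "scene" or "top" or "wrist"; returns (picture, depth): 420x560x3 uint8, blue, green, red; 420x560 float32, m along the optical axis (not along the pixel's ray), 0 where there is no reading.
- ctrl.camera_info(name): a dict with "intrinsics" (3x3 intrinsics, pixels), "R" (3x3) and "t" (3): a world point X has camera coordinates R X + t. Camera axes: x right, y down, z forward; pixel columns grow to the right and rows downward; lengths in m; the calibration is good to about 2 mm. The wrist camera is an equidistant fisheye: a pixel r from the principal point sees the ray r / f radians off the axis. A picture is of the moment at which its call begins: read the wrist's pose just before it. camera_info takes no time and is no camera call; for the wrist camera it gives the pose at the moment of the call.
- ctrl.close_job(): hands the job in; it is judged then, once.
The state is a dict: "time": time; "joint_positions": joint angles; "qd": joint speeds; "joint_torque": joint torques, N m; "position": TCP position; "tool_rot": TCP orientation; "ft_force": force on the tool from outside, world axes, zero at the start; "torque": the same for the moment, N m; "grip_width": opening from 0.0 (shut) to 1.0 (fully open); "grip_force": force on a finger pad.
Only numpy, scipy, OpenCV 4.12 (cv2) and the standard library are available. Lean on these libraries where they do the work, as an engineer would, in place of code of your own. Each camera call takes 0.05 s, during which the arm holds its last target. There are 200 camera calls.

## Working session

There is one attempt and no reset: what is moved stays moved. The work goes in short steps, Python scripts to look and compute and a shell command to move; the robot and the scene stay as the last step left them, time stands still between calls to the robot, and variables do not carry over. Pictures are saved under pics/ and viewed, at most 14 in all, crops included, and the job is handed in when it is done.

```bash
mkdir -p pics; python3 - <<'E'
from bench import ctrl
import cv2,numpy as np
s=ctrl.get_state();print({k:np.round(v,3) for k,v in s.items()})
for n in("scene","top","wrist"):
    i=ctrl.camera_info(n);print(n,np.round(i["intrinsics"],1).tolist(),np.round(i["R"],3).tolist(),np.round(i["t"],3))
    p,d=ctrl.get_image(n);cv2.imwrite(f"pics/{n}0.png",p);np.savez(f"pics/{n}0.npz",p=p,d=d,K=i["intrinsics"],R=i["R"],t=i["t"])
E
```

```text
{'time': np.float64(0.0), 'joint_positions': array([-1.09 ,  0.322, -0.07 ,  1.452,  0.023,  1.371, -0.057]), 'qd': array([-0.001, -0.003, -0.   ,  0.001,  0.001, -0.001, -0.   ]), 'joint_torque': array([-1.0000e-03, -4.9130e+01, -4.0500e-01, -3.1253e+01, -6.4000e-02,
        4.4000e-02,  0.0000e+00]), 'position': array([0.292, 0.58 , 0.221]), 'tool_rot': array([-7.260e-01, -3.056e+00,  3.000e-03]), 'ft_force': array([-0.241,  0.376, -0.183]), 'torque': array([ 0.02 , -0.032,  0.033]), 'grip_force': np.float64(0.0), 'grip_width': np.float64(1.0)}
scene [[385.7, 0.0, 279.4], [0.0, 385.7, 204.4], [0.0, 0.0, 1.0]] [[-0.433, 0.901, 0.01], [0.642, 0.316, -0.698], [-0.632, -0.296, -0.716]] [ 0.056 -0.283  1.236]
top [[442.4, 0.0, 270.9], [0.0, 442.4, 207.2], [0.0, 0.0, 1.0]] [[-0.027, -1.0, 0.012], [-0.991, 0.025, -0.132], [0.132, -0.016, -0.991]] [0.149 0.455 0.948]
wrist [[325.2, 0.0, 275.7], [0.0, 325.2, 208.6], [0.0, 0.0, 1.0]] [[0.45, 0.893, -0.001], [0.858, -0.432, 0.279], [0.249, -0.126, -0.96]] [-0.65  -0.034  0.39 ]
```

View pics/top0.png

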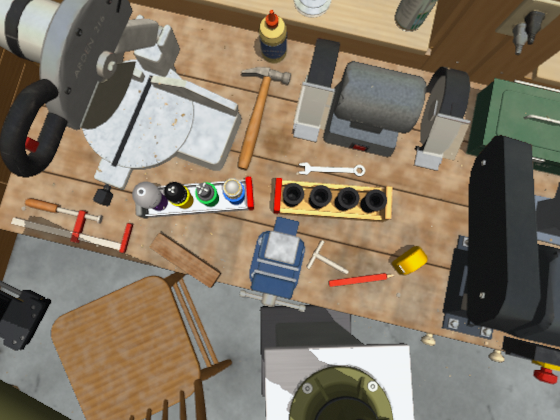

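View pics/scene0.png

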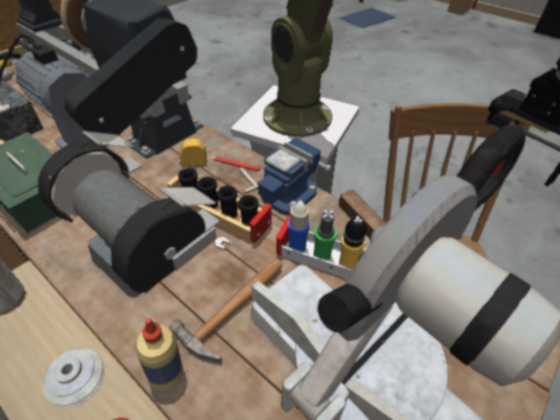

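The top view shows the carrier's red end at its right (250,193), with the order from red being blue/live (233,190), green/spur (207,193), yellow/chuck (178,194), purple/bull (147,195). The rack's red end is at its left (278,195), with sockets at (292,195), (320,196), (347,198) and (375,200). The scene view confirms this. A grinder stands behind the rack, a vise in front of it, and a saw behind the carrier.

```bash
cat > h.py <<'E'
import numpy as np,cv2
def load(n): 
    z=np.load(f"pics/{n}.npz"); return z["p"],z["d"],z["K"],z["R"],z["t"]
def ray(uv,K,R,t,fish=False):
    x=(uv[0]-K[0,2])/K[0,0];y=(uv[1]-K[1,2])/K[1,1]
    if fish:
        r=np.hypot(x,y);s=np.sinc(r/np.pi);v=np.array([x*s,y*s,np.cos(r)])
    else: v=np.array([x,y,1])
    return -R.T@t,R.T@v
def plane(uv,h,*c,**k):
    o,v=ray(uv,*c,**k);return o+v*(h-o[2])/v[2]
def tri(rs):
    A=0;b=0
    for o,v in rs:
        v=v/np.linalg.norm(v);P=np.eye(3)-np.outer(v,v);A=A+P;b=b+P@o
    return np.linalg.solve(A,b)
def cloud(p,d,K,R,t):
    v,u=np.mgrid[:420,:560];m=d>0
    X=np.stack([(u-K[0,2])/K[0,0]*d,(v-K[1,2])/K[1,1]*d,d],-1)
    return (X-t)@R,m
E
python3 - <<'E'
from h import *
C=[];
for n in("top0","scene0"):
    p,*c=load(n);W,m=cloud(p,*c);C.append(W[m])
    if n=="top0":
        hsv=cv2.cvtColor(p,cv2.COLOR_BGR2HSV)
        dark=((hsv[...,2]<60)&(W[...,2]>.05)&(W[...,2]<.1)).astype(np.uint8); 
        cv2.imwrite("pics/crop1.png",cv2.resize(p[160:230,120:400],None,fx=2.8,fy=2.8,interpolation=cv2.INTER_CUBIC))
        for nm,lo,hi in(("red",(0,150,90),(8,255,255)),("red2",(172,150,90),(180,255,255))):
            k=cv2.inRange(hsv,lo,hi);nn,l,s,ce=cv2.connectedComponentsWithStats(k)
            for i in range(1,nn):
                if s[i,4]>40:
                    w=W[l==i];w=w[w[:,2]>.04]
                    print(nm,s[i],ce[i].round(1),len(w) and np.median(w,0).round(3))
        for uv in[(147,195),(178,194),(207,193),(233,190),(292,195),(320,196),(347,198),(375,200)]:
            print(uv,plane(uv,.086,*c[1:]).round(3),W[uv[1],uv[0]].round(3))
P=np.vstack(C)
print("height map cm; cols y from .40 to -.35 step .03; rows x")
ys=np.arange(.40,-.35,-.03)
print("      ",*[f"{int(round(y*100)):3d}" for y in ys])
for x in np.arange(.84,.26,-.03):
    r=[]
    for y in ys:
        q=P[(abs(P[:,0]-x)<.015)&(abs(P[:,1]-y)<.015)]
        r.append(f"{int(round(np.percentile(q[:,2],99)*100)):3d}" if len(q)>2 else "  .")
    print(f"{x:.2f}  ",*r)
E
```

```text
red [266  10  12  17 140] [271.7  18.8] [0.825 0.127 0.157]
red [ 25 137   8  13  68] [ 28.2 143.3] [0.513 0.487 0.38 ]
red [245 176   9  34 215] [249.3 192.4] [0.489 0.184 0.06 ]
red [274 178   8  33 212] [277.3 193.8] [0.482 0.123 0.065]
red [ 70 210  16  33 224] [ 77.7 226.2] 0
red [119 223  13  30 158] [125.2 237.6] 0
red [329 273  58  14 381] [357.4 279.5] [0.33  0.152 0.998]
red [537 368  20  16 209] [546.6 375.8] [ 0.146 -0.288  0.275]
(147, 195) [0.483 0.395 0.086] [0.474 0.38  0.142]
(178, 194) [0.484 0.331 0.086] [0.475 0.321 0.137]
(207, 193) [0.484 0.27  0.086] [0.477 0.265 0.128]
(233, 190) [0.489 0.216 0.086] [0.48  0.213 0.137]
(292, 195) [0.476 0.093 0.086] [0.487 0.089 0.018]
(320, 196) [0.472 0.035 0.086] [0.482 0.027 0.025]
(347, 198) [ 0.466 -0.021  0.086] [ 0.475 -0.032  0.031]
(375, 200) [ 0.461 -0.08   0.086] [ 0.467 -0.09   0.046]
height map cm; cols y from .40 to -.35 step .03; rows x
        40  37  34  31  28  25  22  19  16  13  10   7   4   1  -2  -5  -8 -11 -14 -17 -20 -23 -26 -29 -32
0.84    16  17   0   0   0   0   0   0  13  18  13   0   0   7   8   8
[... 1369 characters left out ...]
 9   9   9   9   9   9   9   9   0   0   0  30  30  29   0
0.42     0   4   0   0   0   0   0   0   2   9   9   9   0   4   4   4   4   7   0   0   0  31  31  30   0
0.39     5   4   4   0   0   0   0   0  13  14  14  13   1   1   0   0   0   0   0   0   0  32  32  31   1
0.36     4   4   4   4   3   5   0   2  14  14  14  13   1   1   0   0   0   0   6   7  33  33  34  34  30
0.33     0   1   4   4   4   4   0  12  13  14  14  12   1   1   1   0   0   0   7   7  34  34  36  36  36
0.30     .   .   .   4   4   4   0  13  13  13  13   2   0   1   1   1   1   1   6   6  35  35  36  36  36
0.27     . -87 -88 -87   .   .   8  10  13  13  13   0   0   1   1   0   0   0   0  22  35  36  37  37  37
```

View pics/crop1.png

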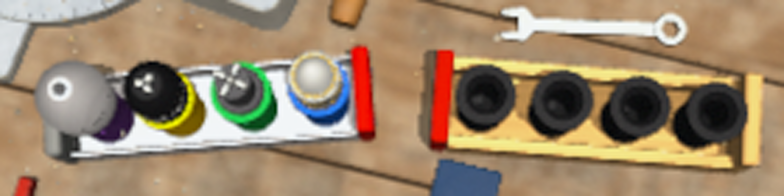

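View pics/wrist0.png

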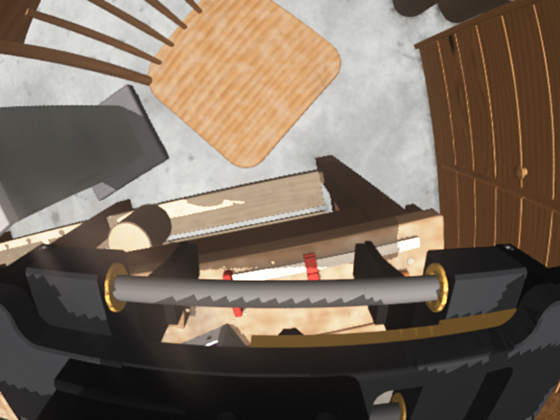

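The crop shows the four tools bull, chuck, spur and live from left to right, with tips at crop (60,88), (148,82), (233,80) and (316,75). The rack bores are at crop (487,97), (560,102), (637,107) and (712,115). The wrist view only sees bench edge and chair from here.

```bash
python3 - <<'E'
from h import *
sl=np.array([[.48,.089],[.475,.031],[.47,-.028],[.465,-.086]]);ca=dict(live=(.481,.213),spur=(.479,.27),chuck=(.477,.327),bull=(.476,.384))
for n in("top0","scene0"):
    p,*c=load(n);W,m=cloud(p,*c);hsv=cv2.cvtColor(p,cv2.COLOR_BGR2HSV);print(n)
    for i,s in enumerate(sl):
        k=m&(hsv[...,2]<75)&(np.hypot(*np.moveaxis(W[...,:2]-s,-1,0))<.028)&(W[...,2]>.08)&(W[...,2]<.095)
        if k.sum()<5: print(i,k.sum());continue
        q=W[k];(x,y),r=cv2.minEnclosingCircle(q[:,:2].astype(np.float32));print("sock",i+1,k.sum(),round(x,4),round(y,4),round(r,4),np.median(q[:,2]).round(4))
    for a,s in ca.items():
        k=m&(np.hypot(*np.moveaxis(W[...,:2]-np.array(s),-1,0))<.032)&(W[...,2]>.098)
        if k.sum()<5: print(a,k.sum());continue
        q=W[k];(x,y),r=cv2.minEnclosingCircle(q[:,:2].astype(np.float32))
        T=q[q[:,2]>np.percentile(q[:,2],97)-.003].mean(0)
        print(a,k.sum(),round(x,4),round(y,4),round(r,4),"tip",T.round(4),"max",q[:,2].max().round(4))
    for a,lo,hi in(("blue",(100,120,60),(125,255,255)),("green",(50,120,50),(85,255,255)),("yellow",(22,150,90),(34,255,255)),("purple",(130,80,30),(165,255,255)),("red",(0,170,90),(8,255,255))):
        k=m&(cv2.inRange(hsv,lo,hi)>0)&(abs(W[...,0]-.48)<.06)&(W[...,1]>.1)&(W[...,1]<.43)&(W[...,2]>.05)&(W[...,2]<.095)
        if a!="red":k&=W[...,2]>.08
        for g in ([k] if a!="red" else [k&(W[...,1]>.155),k&(W[...,1]<.155)]):
            if g.sum()>4:
                q=W[g];print(a,g.sum(),q.min(0).round(4),q.max(0).round(4),cv2.minAreaRect(q[:,:2].astype(np.float32)))
# triangulated tips: top pixel of crop vs scene
t=load("top0")[1:];s=load("scene0")[1:]
cv2.imwrite("pics/crop2.png",cv2.resize(load("scene0")[0][160:280,160:390],None,fx=3.4,fy=3.4,interpolation=cv2.INTER_CUBIC))
E
```

```text
top0
sock 1 249 0.4788 0.0921 0.023 0.0845
sock 2 249 0.4729 0.0343 0.0226 0.0845
sock 3 251 0.4676 -0.0235 0.023 0.0842
sock 4 246 0.462 -0.0813 0.0229 0.0844
live 315 0.4881 0.2164 0.0191 tip [0.4874 0.2161 0.1484] max 0.1534
spur 175 0.4852 0.2741 0.0131 tip [0.4845 0.2746 0.1399] max 0.1437
chuck 386 0.4824 0.3323 0.021 tip [0.4821 0.3321 0.1486] max 0.1516
bull 601 0.4781 0.3838 0.0315 tip [0.4787 0.3892 0.1517] max 0.1565
blue 115 [0.4209 0.1016 0.0808] [0.4995 0.2371 0.0945] ((0.4622246026992798, 0.16519695520401), (0.14853326976299286, 0.04070277512073517), 65.11969757080078)
green 112 [0.4633 0.2517 0.0814] [0.5079 0.2939 0.0934] ((0.4832250773906708, 0.2711687982082367), (0.037378646433353424, 0.041277170181274414), 43.859458923339844)
yellow 64 [0.4592 0.31   0.0803] [0.5012 0.3418 0.0934] ((0.4768708646297455, 0.3216199278831482), (0.022777732461690903, 0.043300826102495193), 60.561805725097656)
red 178 [0.456  0.1774 0.0517] [0.5219 0.192  0.0642] ((0.4890728294849396, 0.18421894311904907), (0.06605932861566544, 0.01314114686101675), 2.805220603942871)
red 205 [0.4475 0.
[... 852 characters left out ...]
64422, 0.04179217666387558), 8.569944381713867)
yellow 32 [0.4906 0.3134 0.0803] [0.5052 0.348  0.093 ] ((0.4993951916694641, 0.3298514783382416), (0.035428278148174286, 0.011329020373523235), 79.09513854980469)
purple 7 [0.4896 0.1948 0.082 ] [0.5044 0.1994 0.0875] ((0.49717846512794495, 0.19645251333713531), (0.01552826538681984, 0.0013675193767994642), 17.489290237426758)
red 112 [0.4633 0.1781 0.0506] [0.5255 0.1932 0.0647] ((0.4943256974220276, 0.18558603525161743), (0.06271884590387344, 0.011867651715874672), 5.664381504058838)
red 178 [0.4494 0.1063 0.052 ] [0.5191 0.1329 0.0685] ((0.48381587862968445, 0.11886584013700485), (0.023601805791258812, 0.069715216755867), 84.99976348876953)
```

View pics/crop2.png

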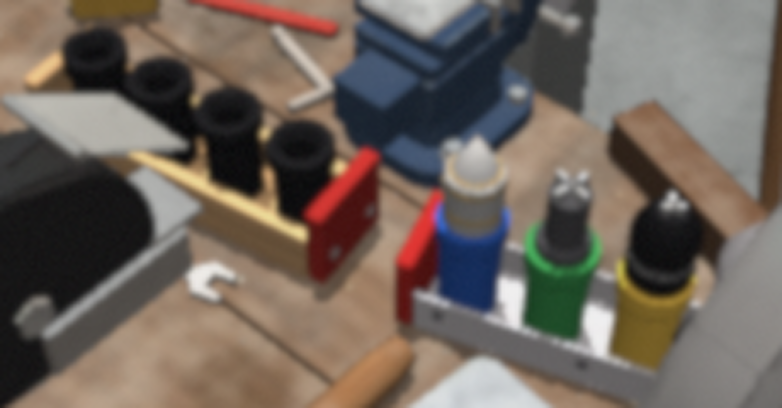

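The scene crop confirms the tips of live (478,155), spur (572,185) and chuck (675,205), and the four rack bores. Both views agree to within about 2 mm and put the rims at about 0.085. Next I check clearance to the grinder and the saw.

```bash
python3 - <<'E'
from h import *
P=[]
for n in("top0","scene0"):
    W,m=cloud(*load(n));P.append(W[m]);
P=np.vstack(P)
print("min x (and z there) of pts z>.15, .5<x<.66 per y")
for y in np.arange(.18,-.16,-.02):
    q=P[(abs(P[:,1]-y)<.01)&(P[:,2]>.15)&(P[:,0]>.5)&(P[:,0]<.68)]
    q2=q[q[:,2]>.175]
    print(round(y,2),len(q),len(q) and np.percentile(q[:,0],2).round(3),len(q2) and np.percentile(q2[:,0],2).round(3))
print("saw: zmin/zmax of pts z>.17")
ys=np.arange(.62,.3,-.03)
print("      ",*[f"{y*100:7.0f}" for y in ys])
for x in np.arange(.66,.36,-.03):
    r=[]
    for y in ys:
        q=P[(abs(P[:,0]-x)<.015)&(abs(P[:,1]-y)<.015)&(P[:,2]>.165)]
        r.append(f"{q[:,2].min()*100:3.0f}-{q[:,2].max()*100:3.0f}" if len(q)>2 else "   .   ")
    print(f"{x:.2f}  ",*r)
E
```

```text
min x (and z there) of pts z>.15, .5<x<.66 per y
0.18 0 0 0
0.16 0 0 0
0.14 0 0 0
0.12 0 0 0
0.1 32 0.598 0.598
0.08 1025 0.596 0.595
0.06 1250 0.591 0.591
0.04 933 0.587 0.587
0.02 243 0.614 0.614
0.0 267 0.623 0.634
-0.02 655 0.617 0.625
-0.04 699 0.611 0.621
-0.06 708 0.607 0.616
-0.08 769 0.602 0.611
-0.1 817 0.596 0.607
-0.12 828 0.592 0.602
-0.14 726 0.542 0.541
saw: zmin/zmax of pts z>.17
            62      59      56      53      50      47      44      41      38      35      32
0.66      .       .       .     30- 35  32- 36  34- 41  24- 42  19- 42  30- 31    .       .   
0.63      .       .       .       .       .     32- 41  21- 42  20- 42    .       .       .   
0.60      .       .       .       .       .     29- 42  21- 41    .       .       .       .   
0.57      .       .       .       .     29- 42  28- 43  24- 41    .       .       .       .   
0.54      .       .       .       .     32- 43  32- 43    .       .       .       .       .   
0.51      .       .       .     34- 39  32- 43  32- 43    .       .       .       .       .   
0.48      .       .       .     35- 39  32- 41  33- 41    .       .       .       .       .   
0.45      .       .       .       .       .       .       .       .       .       .       .   
0.42      .       .       .       .       .       .       .       .       .       .       .   
0.39      .       .       .       .       .       .       .       .       .       .       .   
0.36      .       .       .       .       .       .       .       .       .       .       .
```

```bash
python3 -m handwheel '[[0.087,-0.02,-0.021,-0.005,0,0,0],[0.087,-0.04,-0.043,-0.008,0,0,0],[0.087,-0.04,-0.043,-0.008,0,0,0],[0.087,-0.04,-0.043,-0.008,0,0,0],[0.087,-0.04,-0.043,-0.008,0,0,0],[0.087,-0.016,-0.022,-0.003,0,0,9.6],[0.087,0,0,0,0,0,9.6],[0.087,0,0,0,0,0,9.6],[0.087,0,0,0,0,0,9.6],[0.087,0,0,0,0,0,9.6],[0.087,0,0,0,0,0,9.6],[0.087,0,0,0,0,0,9.0]]' 30
cat > go.py <<'E'
# usage: go.py x y z yaw_deg : remaining TCP shift in tool axes and yaw (tool-z turn)
import sys;import numpy as np;from bench import ctrl;from scipy.spatial.transform import Rotation as Ro
s=ctrl.get_state();x,y,z,w=map(float,sys.argv[1:5]);R=Ro.from_rotvec(s["tool_rot"]).as_matrix();p=np.array(s["position"])
D=np.array([x,y,z])-p;a=np.degrees(np.arctan2(R[1,1],R[0,1]));t=(a-w+180)%360-180
c,sn=np.cos(np.radians(w)),np.sin(np.radians(w));T=np.array([[sn,c,0],[-c,sn,0],[0,0,-1]])
T=T if np.linalg.det(T)>0 else T*[-1,1,1]
E=Ro.from_matrix(R.T@T).as_rotvec(degrees=True)
print("pos",p.round(4),"yaw",a.round(1),"turn(tool)",E.round(1),"shift now-axes",(R.T@D).round(4),"after-turn axes",(T.T@D).round(4),"F",np.round(s["ft_force"],1),"w",round(float(s["grip_width"]),3),"gf",round(float(s["grip_force"]),1),"q",np.round(s["joint_positions"],2),"t",round(float(s["time"]),1))
E
python3 go.py .489 .2165 .16 -3
```

```text
time: 1.65
position: [0.3706, 0.3001, 0.2623]
tool_rot: [-2.291, -2.15, 0.001]
ft_force: [-0.2, -0.7, 0.6]
grip_width: 1.0
grip_force: 0.0
pos [0.3706 0.3001 0.2623] yaw -3.6 turn(tool) [-0.   0.  -0.6] shift now-axes [-0.0759  0.1235  0.1023] after-turn axes [-0.0773  0.1226  0.1023] F [-0.2 -0.7  0.6] w 1.0 gf 0.0 q [-0.79 -0.07  0.06  1.8   0.    1.4  -0.8 ] t 1.6
```

```bash
python3 -m handwheel '[[0.087,-0.015,0.025,0,0,0,0],[0.087,-0.03,0.049,0,0,0,0],[0.087,-0.031,0.05,0,0,0,0],[0.087,0,0,0.04,0,0,0],[0.087,0,0,0,0,0,0]]'
python3 go.py .489 .2165 .095 -3
python3 - <<'E'
from bench import ctrl
import cv2,numpy as np
i=ctrl.camera_info("wrist");p,d=ctrl.get_image("wrist");cv2.imwrite("pics/wrist1.png",p);np.savez("pics/wrist1.npz",p=p,d=d,K=i["intrinsics"],R=i["R"],t=i["t"])
E
```

```text
time: 2.28
position: [0.4882, 0.2159, 0.2194]
tool_rot: [-2.285, -2.153, 0.011]
ft_force: [0.3, -0.1, -0.1]
grip_width: 1.002
grip_force: 0.0
pos [0.4882 0.2159 0.2194] yaw -3.4 turn(tool) [-0.3  0.2 -0.4] shift now-axes [0.0011 0.0015 0.1244] after-turn axes [0.0006 0.0007 0.1244] F [ 0.3 -0.1 -0.1] w 1.002 gf 0.0 q [-0.66  0.08  0.21  1.75 -0.02  1.33 -0.51] t 2.3
```

View pics/wrist1.png

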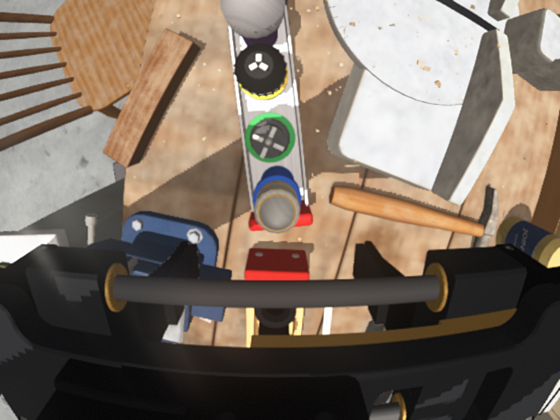

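The wrist view shows the live centre at (277,207), centred between the fingers (182 and 372), with the spur at (269,138), chuck (262,68) and bull (252,8) in line. Now I descend and grip.

```bash
python3 - <<'E'
from h import *
c=load("wrist1")[2:]
for n,uv,h in(("live",(277,205),.155),("spur",(269,138),.141),("chuck",(261,66),.15),("rackred",(277,252),.062)): print(n,plane(uv,h,*c,fish=True).round(4))
E
python3 -m handwheel '[[0.087,0,0,0.04,0,0,0],[0.087,0,0,0.04,0,0,0],[0.087,0,0,0.03,0,0,0],[0.087,0.001,0.001,0.014,0,0,0],[0.03,0,0,0,0,0,0],[0.03,0,0,0,0,0,0],[0.03,0,0,0,0,0,0],[0.03,0,0,0,0,0,0],[0.03,0,0,0,0,0,0]]' 40
python3 go.py .489 .2165 .095 -3
```

```text
live [0.4901 0.2293 0.155 ]
spur [0.487  0.2769 0.141 ]
chuck [0.4848 0.3293 0.15  ]
rackred [0.4853 0.151  0.062 ]
time: 3.45
position: [0.4914, 0.2182, 0.0989]
tool_rot: [2.285, 2.156, 0.001]
ft_force: [0.3, -0.8, 0.7]
grip_width: 0.519
grip_force: 0.0
pos [0.4914 0.2182 0.0989] yaw -3.3 turn(tool) [ 0.  -0.  -0.3] shift now-axes [-0.0018 -0.0023  0.0039] after-turn axes [-0.0018 -0.0023  0.0039] F [ 0.3 -0.8  0.7] w 0.519 gf 0.0 q [-0.65  0.18  0.2   1.89 -0.04  1.08 -0.49] t 3.5
```

```bash
python3 -m handwheel '[[0.03,0,0,0,0,0,0],[0.03,0,0,0,0,0,0],[0.03,0,0,0,0,0,0]]' 40
python3 go.py .489 .2165 .095 -3
```

```text
time: 3.82
position: [0.4906, 0.2181, 0.0987]
tool_rot: [-2.285, -2.155, 0.001]
ft_force: [-5.0, -0.4, 5.1]
grip_width: 0.427
grip_force: 40.0
pos [0.4906 0.2181 0.0987] yaw -3.3 turn(tool) [-0.1  0.  -0.3] shift now-axes [-0.0017 -0.0015  0.0037] after-turn axes [-0.0017 -0.0015  0.0037] F [-5.  -0.4  5.1] w 0.427 gf 40.0 q [-0.65  0.18  0.2   1.89 -0.04  1.08 -0.49] t 3.8
```

```bash
python3 -m handwheel '[[0.03,0,0,-0.01,0,0,0],[0.03,0,0,-0.03,0,0,0],[0.03,0,0,-0.04,0,0,0],[0.03,0,0,-0.03,0,0,0],[0.03,-0.02,-0.001,-0.015,0,0,0],[0.03,-0.04,-0.001,0,0,0,0],[0.03,-0.04,-0.001,0,0,0,0],[0.03,-0.02,-0.001,0,0,0,0],[0.03,0,0,0,0,0,0]]'
python3 go.py .480 .0935 .0987 -4
```

```text
time: 4.95
position: [0.4801, 0.0967, 0.2233]
tool_rot: [-2.289, -2.151, -0.0]
ft_force: [0.8, 1.1, -2.3]
grip_width: 0.423
grip_force: 40.0
pos [0.4801 0.0967 0.2233] yaw -3.5 turn(tool) [-0.  -0.   0.5] shift now-axes [-0.0032  0.0002  0.1246] after-turn axes [-0.0032  0.0002  0.1246] F [ 0.8  1.1 -2.3] w 0.423 gf 40.0 q [-0.56 -0.03  0.3   1.85  0.01  1.32 -0.32] t 5.0
```

```bash
python3 -m handwheel '[[0.03,-0.0032,0,0.01,0,0,0],[0.03,0,0,0.025,0,0,0],[0.03,0,0,0.025,0,0,0],[0.03,0,0,0.015,0,0,0],[0.03,0,0,0.01,0,0,0],[0.03,0,0,0,0,0,0]]'
python3 go.py .480 .0935 .0987 -4
```

```text
time: 5.7
position: [0.4798, 0.0956, 0.138]
tool_rot: [-2.284, -2.156, 0.002]
ft_force: [-0.6, -0.5, -2.4]
grip_width: 0.426
grip_force: 40.0
pos [0.4798 0.0956 0.138 ] yaw -3.3 turn(tool) [-0.1  0.   0.7] shift now-axes [-0.002   0.0004  0.0393] after-turn axes [-0.002   0.0004  0.0393] F [-0.6 -0.5 -2.4] w 0.426 gf 40.0 q [-0.55  0.04  0.31  1.96 -0.01  1.15 -0.3 ] t 5.7
```

```bash
python3 -m handwheel '[[0.03,-0.002,0,0.015,0,0,0],[0.03,0,0,0.012,0,0,0],[0.03,0,0,0.007,0,0,0],[0.03,0,0,0.0,0,0,0]]'
python3 go.py .480 .0935 .0987 -4
```

```text
time: 6.2
position: [0.4795, 0.0932, 0.1039]
tool_rot: [-2.285, -2.155, 0.002]
ft_force: [-0.0, -0.8, -2.5]
grip_width: 0.424
grip_force: 40.0
pos [0.4795 0.0932 0.1039] yaw -3.3 turn(tool) [-0.1  0.   0.7] shift now-axes [0.0003 0.0005 0.0052] after-turn axes [0.0003 0.0005 0.0052] F [-0.  -0.8 -2.5] w 0.424 gf 40.0 q [-0.54  0.07  0.31  2.   -0.02  1.08 -0.28] t 6.2
```

Free fit, with 5 mm left. I go down to light contact, then release and lift straight up.

```bash
python3 -m handwheel '[[0.03,0,0,0.004,0,0,0],[0.03,0,0,0.002,0,0,0],[0.03,0,0,0.0,0,0,0]]'
python3 go.py .480 .0935 .0987 -4
```

```text
time: 6.58
position: [0.4801, 0.0934, 0.0987]
tool_rot: [2.285, 2.156, 0.001]
ft_force: [-0.3, 0.6, -2.1]
grip_width: 0.425
grip_force: 40.0
pos [0.4801 0.0934 0.0987] yaw -3.3 turn(tool) [ 0.  -0.   0.7] shift now-axes [ 0.0001 -0.0001  0.    ] after-turn axes [ 0.0001 -0.0001  0.    ] F [-0.3  0.6 -2.1] w 0.425 gf 40.0 q [-0.54  0.08  0.31  2.   -0.03  1.06 -0.28] t 6.6
```

```bash
python3 -m handwheel '[[0.03,0,0,0.001,0,0,0],[0.03,0,0,0,0,0,0],[0.087,0,0,0,0,0,0],[0.087,0,0,0,0,0,0],[0.087,0,0,0,0,0,0],[0.087,0,0,0,0,0,0],[0.087,0,0,-0.03,0,0,0],[0.087,0,0,-0.05,0,0,0],[0.087,0,0,-0.04,0,0,0],[0.087,0,0,0,0,0,0]]'
python3 go.py .486 .2745 .09 -3
```

```text
time: 7.82
position: [0.4822, 0.0939, 0.2211]
tool_rot: [2.283, 2.154, 0.01]
ft_force: [-0.3, -0.1, -0.6]
grip_width: 0.998
grip_force: 0.0
pos [0.4822 0.0939 0.2211] yaw -3.3 turn(tool) [ 0.4 -0.2 -0.3] shift now-axes [ 0.1801 -0.0076  0.1316] after-turn axes [ 0.1806 -0.0057  0.1311] F [-0.3 -0.1 -0.6] w 0.998 gf 0.0 q [-0.56 -0.03  0.31  1.85  0.01  1.31 -0.31] t 7.8
```

```bash
python3 -m handwheel '[[0.087,0.03,-0.001,0,0,0,0],[0.087,0.055,-0.002,0,0,0,0],[0.087,0.055,-0.002,0,0,0,0],[0.087,0.03,-0.001,0.01,0,0,0],[0.087,0.01,0,0.03,0,0,0],[0.087,0,0,0.03,0,0,0],[0.087,0,0,0,0,0,0]]'
python3 go.py .486 .2745 .101 -3
```

```text
time: 8.7
position: [0.4821, 0.272, 0.144]
tool_rot: [-2.284, -2.155, 0.011]
ft_force: [0.5, -0.5, 0.9]
grip_width: 1.0
grip_force: 0.0
pos [0.4821 0.272  0.144 ] yaw -3.3 turn(tool) [-0.3  0.3 -0.3] shift now-axes [0.0029 0.004  0.0429] after-turn axes [0.0027 0.0038 0.043 ] F [ 0.5 -0.5  0.9] w 1.0 gf 0.0 q [-0.71  0.17  0.16  1.79 -0.03  1.18 -0.59] t 8.7
```

```bash
python3 -m handwheel '[[0.087,0.002,0.003,0.02,0,0,0],[0.087,0,0,0.023,0,0,0],[0.087,0,0,0.002,0,0,0],[0.02,0,0,0,0,0,0],[0.02,0,0,0,0,0,0],[0.02,0,0,0,0,0,0],[0.02,0,0,0,0,0,0],[0.02,0,0,0,0,0,0],[0.02,0,0,0,0,0,0],[0.02,0,0,0,0,0,0],[0.02,0,0,0,0,0,0],[0.02,0,0,0,0,0,0]]' 40
python3 go.py .486 .2745 .101 -3
```

```text
time: 10.2
position: [0.4872, 0.2752, 0.1025]
tool_rot: [-2.285, -2.156, 0.001]
ft_force: [-1.4, -0.1, 0.7]
grip_width: 0.289
grip_force: 40.0
pos [0.4872 0.2752 0.1025] yaw -3.3 turn(tool) [-0.   0.  -0.3] shift now-axes [-0.0008 -0.0012  0.0015] after-turn axes [-0.0008 -0.0012  0.0015] F [-1.4 -0.1  0.7] w 0.289 gf 40.0 q [-0.7   0.22  0.16  1.83 -0.04  1.1  -0.59] t 10.2
```

```bash
python3 -m handwheel '[[0.02,0,0,-0.01,0,0,0],[0.02,0,0,-0.03,0,0,0],[0.02,0,0,-0.045,0,0,0],[0.02,0,0,-0.045,0,0,0],[0.02,-0.02,0,-0.03,0,0,0],[0.02,-0.05,0,0,0,0,0],[0.02,-0.055,0,0,0,0,0],[0.02,-0.055,0,0,0,0,0],[0.02,-0.04,0,0,0,0,0],[0.02,-0.02,0,0,0,0,0],[0.02,0,0,0,0,0,0]]'
python3 go.py .4735 .0347 .1025 -4
```

```text
time: 11.58
position: [0.4738, 0.035, 0.2629]
tool_rot: [2.288, 2.153, 0.002]
ft_force: [-1.2, 0.1, -1.9]
grip_width: 0.291
grip_force: 40.0
pos [0.4738 0.035  0.2629] yaw -3.5 turn(tool) [ 0.  -0.   0.5] shift now-axes [-0.0005 -0.0004  0.1604] after-turn axes [-0.0004 -0.0002  0.1604] F [-1.2  0.1 -1.9] w 0.291 gf 40.0 q [-0.51 -0.09  0.36  1.82  0.03  1.41 -0.22] t 11.6
```

```bash
python3 -m handwheel '[[0.02,0,0,0.02,0,0,0],[0.02,0,0,0.04,0,0,0],[0.02,0,0,0.03,0,0,0],[0.02,0,0,0.02,0,0,0],[0.02,0,0,0.01,0,0,0],[0.02,0,0,0.005,0,0,0],[0.02,0,0,0,0,0,0]]'
python3 go.py .4735 .0347 .1025 -4
```

```text
time: 12.45
position: [0.4739, 0.0362, 0.1379]
tool_rot: [2.284, 2.156, 0.001]
ft_force: [-0.7, 1.0, -1.9]
grip_width: 0.289
grip_force: 40.0
pos [0.4739 0.0362 0.1379] yaw -3.3 turn(tool) [ 0.  -0.   0.7] shift now-axes [-0.0016 -0.0003  0.0354] after-turn axes [-0.0016 -0.0003  0.0354] F [-0.7  1.  -1.9] w 0.289 gf 40.0 q [-0.5   0.    0.37  1.99 -0.    1.15 -0.19] t 12.4
```

```bash
python3 -m handwheel '[[0.02,-0.0016,0,0.012,0,0,0],[0.02,0,0,0.012,0,0,0],[0.02,0,0,0.007,0,0,0],[0.02,0,0,0.003,0,0,0],[0.02,0,0,0.001,0,0,0],[0.02,0,0,0,0,0,0]]'
python3 go.py .4735 .0347 .1025 -4
```

```text
time: 13.2
position: [0.4737, 0.0341, 0.1028]
tool_rot: [2.285, 2.155, 0.001]
ft_force: [-0.1, 0.1, -2.9]
grip_width: 0.288
grip_force: 40.0
pos [0.4737 0.0341 0.1028] yaw -3.3 turn(tool) [ 0.  -0.   0.7] shift now-axes [ 0.0006 -0.0003  0.0003] after-turn axes [ 0.0006 -0.0003  0.0003] F [-0.1  0.1 -2.9] w 0.288 gf 40.0 q [-0.49  0.04  0.38  2.03 -0.02  1.07 -0.17] t 13.2
```

```bash
python3 -m handwheel '[[0.02,0,0,0.001,0,0,0],[0.087,0,0,0,0,0,0],[0.087,0,0,0,0,0,0],[0.087,0,0,0,0,0,0],[0.087,0,0,0,0,0,0],[0.087,0,0,0,0,0,0],[0.087,0,0,-0.03,0,0,0],[0.087,0,0,-0.05,0,0,0],[0.087,0,0,-0.045,0,0,0],[0.087,0,0,0,0,0,0]]'
python3 go.py .4835 .3323 .097 -3
python3 - <<'E'
from bench import ctrl
import cv2,numpy as np
for n in("top",):
    i=ctrl.camera_info(n);p,d=ctrl.get_image(n);np.savez(f"pics/{n}1.npz",p=p,d=d,K=i["intrinsics"],R=i["R"],t=i["t"]);cv2.imwrite("pics/top1.png",cv2.resize(p[130:270,100:420],None,fx=2.4,fy=2.4))
E
```

```text
time: 14.45
position: [0.4759, 0.0344, 0.2304]
tool_rot: [2.283, 2.153, 0.011]
ft_force: [-0.5, 0.5, -0.9]
grip_width: 0.997
grip_force: 0.0
pos [0.4759 0.0344 0.2304] yaw -3.3 turn(tool) [ 0.4 -0.1 -0.3] shift now-axes [ 0.2975 -0.0108  0.1341] after-turn axes [ 0.2979 -0.008   0.1334] F [-0.5  0.5 -0.9] w 0.997 gf 0.0 q [-0.51 -0.07  0.36  1.87  0.03  1.33 -0.21] t 14.4
```

View pics/top1.png

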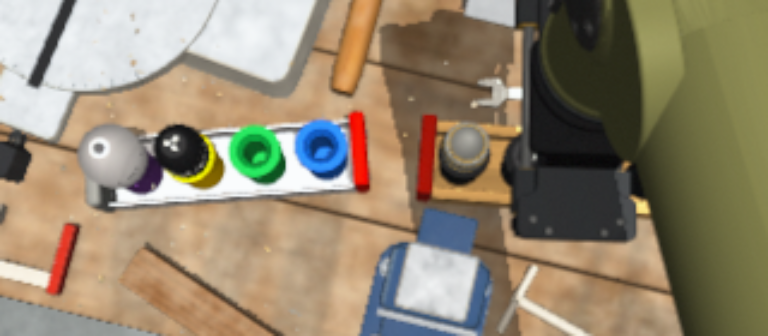

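The top crop shows the live centre upright in socket 1 at (463,145), and the blue and green carrier sockets empty. The spur is hidden under the gripper. Next is the chuck.

```bash
python3 -m handwheel '[[0.087,0.03,-0.001,0,0,0,0],[0.087,0.055,-0.002,0,0,0,0],[0.087,0.055,-0.002,0,0,0,0],[0.087,0.055,-0.002,0,0,0,0],[0.087,0.055,-0.001,0,0,0,0],[0.087,0.035,-0.001,0.01,0,0,0],[0.087,0.0125,0,0.03,0,0,0],[0.087,0,0,0.03,0,0,0],[0.087,0,0,0,0,0,0]]'
python3 go.py .4835 .3323 .097 -3
```

```text
time: 15.62
position: [0.4793, 0.3298, 0.1522]
tool_rot: [-2.285, -2.156, 0.014]
ft_force: [-0.0, -0.6, -0.6]
grip_width: 0.998
grip_force: 0.0
pos [0.4793 0.3298 0.1522] yaw -3.3 turn(tool) [-0.4  0.3 -0.3] shift now-axes [0.0031 0.0044 0.0551] after-turn axes [0.0027 0.004  0.0552] F [-0.  -0.6 -0.6] w 0.998 gf 0.0 q [-0.76  0.23  0.13  1.71 -0.03  1.21 -0.68] t 15.6
```

```bash
python3 -m handwheel '[[0.087,0.002,0.003,0.025,0,0,0],[0.087,0,0,0.028,0,0,0],[0.087,0,0,0.004,0,0,0],[0.03,0,0,0,0,0,0],[0.03,0,0,0,0,0,0],[0.03,0,0,0,0,0,0],[0.03,0,0,0,0,0,0],[0.03,0,0,0,0,0,0],[0.03,0,0,0,0,0,0],[0.03,0,0,0,0,0,0],[0.03,0,0,0,0,0,0],[0.03,0,0,0,0,0,0]]' 40
python3 go.py .4835 .3323 .097 -3
```

```text
time: 17.12
position: [0.4844, 0.3335, 0.0997]
tool_rot: [-2.285, -2.156, 0.001]
ft_force: [-4.4, -0.4, 4.1]
grip_width: 0.453
grip_force: 40.0
pos [0.4844 0.3335 0.0997] yaw -3.3 turn(tool) [-0.1  0.  -0.3] shift now-axes [-0.0012 -0.0008  0.0027] after-turn axes [-0.0012 -0.0008  0.0027] F [-4.4 -0.4  4.1] w 0.453 gf 40.0 q [-0.75  0.28  0.12  1.76 -0.04  1.1  -0.68] t 17.1
```

```bash
python3 -m handwheel '[[0.03,0,0,-0.01,0,0,0],[0.03,0,0,-0.03,0,0,0],[0.03,0,0,-0.045,0,0,0],[0.03,0,0,-0.045,0,0,0],[0.03,-0.02,0,-0.035,0,0,0],[0.03,-0.05,0.001,0,0,0,0],[0.03,-0.058,0.001,0,0,0,0],[0.03,-0.058,0.001,0,0,0,0],[0.03,-0.058,0.001,0,0,0,0],[0.03,-0.058,0.001,0,0,0,0],[0.03,-0.035,0,0,0,0,0],[0.03,-0.0186,0,0,0,0,0]]'
python3 -m handwheel '[[0.03,0,0,0,0,0,0]]'
python3 go.py .4685 -.0218 .0997 -4
```

```text
time: 18.62
position: [0.4693, -0.0246, 0.2648]
tool_rot: [2.289, 2.151, 0.002]
ft_force: [0.5, 1.1, -2.1]
grip_width: 0.447
grip_force: 40.0
time: 18.75
position: [0.4694, -0.0226, 0.2647]
tool_rot: [2.287, 2.153, 0.001]
ft_force: [0.5, 1.1, -3.2]
grip_width: 0.444
grip_force: 40.0
pos [ 0.4694 -0.0226  0.2647] yaw -3.5 turn(tool) [ 0.  -0.   0.5] shift now-axes [ 0.0007 -0.0011  0.165 ] after-turn axes [ 0.0008 -0.001   0.165 ] F [ 0.5  1.1 -3.2] w 0.444 gf 40.0 q [-0.46 -0.11  0.42  1.83  0.04  1.41 -0.11] t 18.8
```

```bash
python3 -m handwheel '[[0.03,0,0,0.02,0,0,0],[0.03,0,0,0.04,0,0,0],[0.03,0,0,0.03,0,0,0],[0.03,0,0,0.02,0,0,0],[0.03,0,0,0.01,0,0,0],[0.03,0,0,0.005,0,0,0],[0.03,0,0,0,0,0,0]]'
python3 go.py .4685 -.0218 .0997 -4
```

```text
time: 19.62
position: [0.4696, -0.0214, 0.1399]
tool_rot: [2.284, 2.156, 0.001]
ft_force: [0.6, 0.5, -2.5]
grip_width: 0.446
grip_force: 40.0
pos [ 0.4696 -0.0214  0.1399] yaw -3.3 turn(tool) [ 0.  -0.   0.7] shift now-axes [-0.0004 -0.0011  0.0402] after-turn axes [-0.0005 -0.001   0.0402] F [ 0.6  0.5 -2.5] w 0.446 gf 40.0 q [-0.45 -0.01  0.44  2.    0.01  1.15 -0.07] t 19.6
```

```bash
python3 -m handwheel '[[0.03,-0.0005,-0.001,0.014,0,0,0],[0.03,0,0,0.014,0,0,0],[0.03,0,0,0.008,0,0,0],[0.03,0,0,0.003,0,0,0],[0.03,0,0,0.001,0,0,0],[0.03,0,0,0,0,0,0]]'
python3 go.py .4685 -.0218 .0997 -4
```

```text
time: 20.38
position: [0.4685, -0.0224, 0.0998]
tool_rot: [2.285, 2.155, 0.001]
ft_force: [0.3, -0.1, -3.2]
grip_width: 0.45
grip_force: 40.0
pos [ 0.4685 -0.0224  0.0998] yaw -3.3 turn(tool) [ 0.  -0.   0.7] shift now-axes [ 0.0006 -0.0001  0.0001] after-turn axes [ 0.0006 -0.0001  0.0001] F [ 0.3 -0.1 -3.2] w 0.45 gf 40.0 q [-0.44  0.03  0.44  2.05 -0.01  1.06 -0.05] t 20.4
```

```bash
python3 -m handwheel '[[0.03,0,0,0.001,0,0,0],[0.087,0,0,0,0,0,0],[0.087,0,0,0,0,0,0],[0.087,0,0,0,0,0,0],[0.087,0,0,0,0,0,0],[0.087,0,0,-0.03,0,0,0],[0.087,0,0,-0.05,0,0,0],[0.087,0,0,-0.05,0,0,0],[0.087,0.04,0,-0.02,0,0,0],[0.087,0.06,0,0,0,0,0],[0.087,0.06,0,0,0,0,0],[0.087,0.06,0,0,0,0,0]]'
python3 -m handwheel '[[0.087,0.04,0,0,0,0,-5],[0.087,0,0,0,0,0,-10.5],[0.087,0,0,0,0,0,-10.5],[0.087,0,0,0,0,0,-10.5],[0.087,0,0,0,0,0,-10.5],[0.087,0,0,0,0,0,-10.5],[0.087,0,0,0,0,0,-10.5],[0.087,0,0,0,0,0,-10.5],[0.087,0,0,0,0,0,-10.5]]'
python3 -m handwheel '[[0.087,0,0,0,0,0,-10.5],[0.087,0,0,0,0,0,-10.5],[0.087,0,0,0,0,0,-10.5],[0.087,0,0,0,0,0,-10.5],[0.087,0,0,0,0,0,-10.5],[0.087,0,0,0,0,0,-10.5],[0.087,0,0,0,0,0,-8],[0.087,0,0,0,0,0,0]]'
python3 go.py .480 .39 .093 157
python3 - <<'E'
from bench import ctrl
import cv2,numpy as np
for n in("top",):
    i=ctrl.camera_info(n);p,d=ctrl.get_image(n);np.savez(f"pics/{n}2.npz",p=p,d=d,K=i["intrinsics"],R=i["R"],t=i["t"]);cv2.imwrite("pics/top2.png",cv2.resize(p[100:300,0:420],None,fx=1.9,fy=1.9))
E
```

```text
time: 21.88
position: [0.481, 0.1991, 0.2488]
tool_rot: [2.286, 2.155, 0.001]
ft_force: [1.6, -0.5, -0.0]
grip_width: 1.0
grip_force: 0.0
time: 23.0
position: [0.4833, 0.2372, 0.2484]
tool_rot: [-0.11, -3.14, 0.0]
ft_force: [0.3, 0.0, -0.9]
grip_width: 0.999
grip_force: 0.0
time: 24.0
position: [0.4833, 0.2372, 0.2484]
tool_rot: [1.724, -2.626, -0.0]
ft_force: [1.2, 0.2, 0.0]
grip_width: 0.999
grip_force: 0.0
pos [0.4833 0.2372 0.2484] yaw 156.6 turn(tool) [ 0.  -0.  -0.4] shift now-axes [-0.1389  0.0638  0.1554] after-turn axes [-0.1394  0.0628  0.1554] F [1.2 0.2 0. ] w 0.999 gf 0.0 q [-0.59  0.07  0.09  1.69 -0.01  1.38  2.23] t 24.0
```

View pics/top2.png

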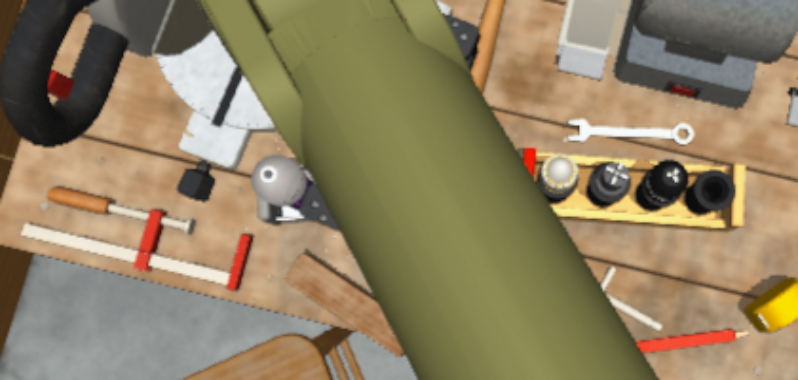

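The view shows live (557,180), spur (610,185) and chuck (660,185) seated in sockets 1 to 3, and the bull at (272,180). The big forearm is overhead, so before going to the bull I check it against the saw by depth.

```bash
python3 - <<'E'
from h import *
from bench import ctrl
i=ctrl.camera_info("scene");p,d=ctrl.get_image("scene");cv2.imwrite("pics/scene2.png",p)
c=(d,i["intrinsics"],i["R"],i["t"])
A=[]
for q in (cloud(p,*c),cloud(*load("top2"))):
    A.append(q[0][q[1]])
P=np.vstack(A);a=np.radians(26.1)
f=P@np.array([[np.cos(a),-np.sin(a),0],[np.sin(a),np.cos(a),0],[0,0,1]])
print("arm profile in radial frame: r, z min/max, lateral min/max (z>.26)")
for r in np.arange(.05,.85,.05):
    q=f[(abs(f[:,0]-r)<.025)&(f[:,2]>.27)&(abs(f[:,1])<.13)]
    if len(q)>5: print(round(r,2),len(q),np.percentile(q[:,2],[1,50,99]).round(3),np.percentile(q[:,1],[1,99]).round(3))
E
```

```text
arm profile in radial frame: r, z min/max, lateral min/max (z>.26)
0.05 767 [0.271 0.308 0.366] [-0.06  -0.003]
0.25 4294 [0.681 0.707 0.714] [-0.052  0.027]
0.3 9350 [0.673 0.7   0.71 ] [-0.049  0.03 ]
0.35 8020 [0.663 0.69  0.7  ] [-0.046  0.032]
0.4 6936 [0.653 0.681 0.69 ] [-0.044  0.034]
0.45 6244 [0.642 0.67  0.68 ] [-0.043  0.039]
0.5 7557 [0.282 0.662 0.67 ] [-0.042  0.089]
0.55 11356 [0.331 0.514 0.662] [-0.084  0.059]
0.6 3169 [0.28  0.361 0.525] [-0.088  0.011]
0.65 50 [0.343 0.353 0.362] [-0.05  -0.042]
0.75 2864 [0.275 0.377 0.421] [0.066 0.13 ]
0.8 6235 [0.281 0.41  0.423] [0.029 0.128]
```

View pics/scene2.png

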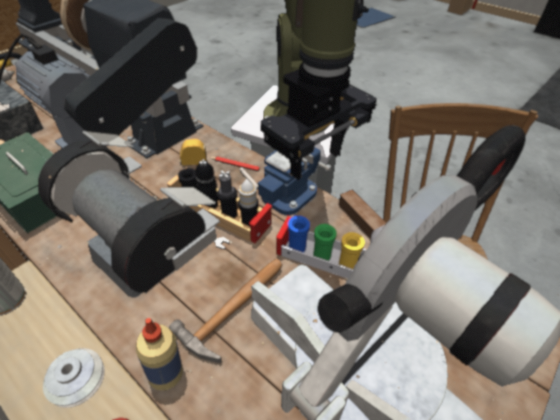

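The scene view shows the gripper high over the empty blue, green and yellow sockets, the forearm well above the saw, and the rack tools upright. I check the wrist-to-saw distance at the bull.

```bash
python3 - <<'E'
from h import *
from bench import ctrl
from scipy.spatial import cKDTree
i=ctrl.camera_info("scene");p,d=ctrl.get_image("scene");c=(d,i["intrinsics"],i["R"],i["t"])
S=[];A=[]
for n in("top0","scene0"):
    W,m=cloud(*load(n));S.append(W[m])
S=np.vstack(S);S=S[(S[:,2]>.165)&(S[:,0]>.3)&(S[:,0]<.8)&(S[:,1]>.36)&(S[:,1]<.62)]
T=cKDTree(np.vstack([S,S[S[:,2]>.3]-[0,0,.03],S[S[:,2]>.3]-[0,0,.06]])) 
for q in (cloud(p,*c),cloud(*load("top2"))): A.append(q[0][q[1]])
A=np.vstack(A);A=A[(A[:,2]>.2)&(np.hypot(A[:,0]-.483,A[:,1]-.237)<.15)]
print(len(A),A.min(0).round(3),A.max(0).round(3))
for dz in(0,-.05,-.1,-.155):
  for dx in (-.003,):
    B=A+[dx,.153,dz];dd,_=T.query(B);k=dd.argmin();print(dz,dx,dd[k].round(4),B[k].round(3),A[k].round(3),T.data[T.query(B[k])[1]].round(3), (dd<.02).sum())
E
```

```text
33387 [0.337 0.133 0.248] [0.585 0.309 0.689]
0 -0.003 0.0484 [0.575 0.392 0.343] [0.578 0.239 0.343] [0.592 0.437 0.344] 0
-0.05 -0.003 0.0465 [0.551 0.402 0.289] [0.554 0.249 0.339] [0.572 0.444 0.294] 0
-0.1 -0.003 0.0418 [0.489 0.441 0.418] [0.492 0.288 0.518] [0.507 0.479 0.415] 0
-0.155 -0.003 0.0424 [0.489 0.441 0.36 ] [0.492 0.288 0.515] [0.507 0.479 0.355] 0
```

At least 4 cm of clearance. Going to the bull.

```bash
python3 -m handwheel '[[0.087,-0.03,0.014,0,0,0,0],[0.087,-0.045,0.021,0,0,0,0],[0.087,-0.04,0.018,0,0,0,0],[0.087,-0.0239,0.0108,0,0,0,0],[0.087,0,0,0.03,0,0,0],[0.087,0,0,0.03,0,0,0],[0.087,0,0,0,0,0,0]]'
python3 go.py .480 .39 .093 157
python3 - <<'E'
from bench import ctrl
import cv2
p,d=ctrl.get_image("wrist");cv2.imwrite("pics/wrist3.png",p)
E
```

```text
time: 25.02
position: [0.4784, 0.3888, 0.1858]
tool_rot: [1.722, -2.621, 0.001]
ft_force: [0.5, -0.0, -0.1]
grip_width: 0.997
grip_force: 0.0
pos [0.4784 0.3888 0.1858] yaw 156.6 turn(tool) [ 0.1 -0.3 -0.4] shift now-axes [-0.0022 -0.0013  0.0928] after-turn axes [-0.0017 -0.0011  0.0928] F [ 0.5 -0.  -0.1] w 0.997 gf 0.0 q [-0.73  0.27  0.    1.59 -0.    1.29  2.01] t 25.0
```

View pics/wrist3.png

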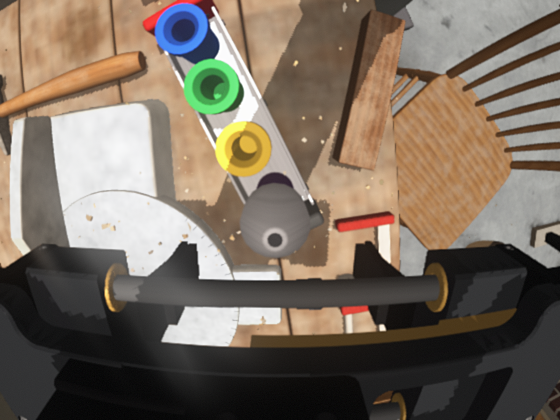

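The wrist view shows the bull's tip at (275,240), centred between the fingers (182, 372), with the saw well clear. I descend and grip.

```bash
python3 -m handwheel '[[0.087,-0.001,0,0.025,0,0,0],[0.087,0,0,0.035,0,0,0],[0.087,0,0,0.025,0,0,0],[0.087,0,0,0.008,0,0,0],[0.04,0,0,0,0,0,0],[0.04,0,0,0,0,0,0],[0.04,0,0,0,0,0,0],[0.04,0,0,0,0,0,0],[0.04,0,0,0,0,0,0],[0.04,0,0,0,0,0,0],[0.04,0,0,0,0,0,0]]' 40
python3 go.py .480 .39 .093 157
```

```text
time: 26.45
position: [0.4803, 0.3911, 0.0961]
tool_rot: [-1.726, 2.624, 0.0]
ft_force: [-2.0, 0.0, 3.9]
grip_width: 0.586
grip_force: 40.0
pos [0.4803 0.3911 0.0961] yaw 156.7 turn(tool) [-0.   0.  -0.3] shift now-axes [ 0.0012 -0.0002  0.0031] after-turn axes [ 0.0012 -0.0002  0.0031] F [-2.   0.   3.9] w 0.586 gf 40.0 q [-0.73  0.34  0.    1.68 -0.    1.12  2.01] t 26.4
```

```bash
python3 -m handwheel '[[0.04,0,0,-0.01,0,0,0],[0.04,0,0,-0.03,0,0,0],[0.04,0,0,-0.045,0,0,0],[0.04,0,0,-0.045,0,0,0],[0.04,0,0,-0.035,0,0,0],[0.04,0.02,-0.009,0,0,0,0],[0.04,0.045,-0.021,0,0,0,0],[0.04,0.045,-0.021,0,0,0,0],[0.04,0.029,-0.013,0,0,0,0],[0.04,0,0,0,0,0,5],[0.04,0,0,0,0,0,10],[0.04,0,0,0,0,0,10]]'
python3 -m handwheel '[[0.04,0,0,0,0,0,10],[0.04,0,0,0,0,0,10],[0.04,0,0,0,0,0,10],[0.04,0,0,0,0,0,10],[0.04,0,0,0,0,0,10],[0.04,0,0,0,0,0,10],[0.04,0,0,0,0,0,10],[0.04,0,0,0,0,0,10],[0.04,0,0,0,0,0,10],[0.04,0,0,0,0,0,10],[0.04,0,0,0,0,0,10],[0.04,0,0,0,0,0,10]]'
python3 -m handwheel '[[0.04,0,0,0,0,0,4.5],[0.04,0,0,0,0,0,0]]'
python3 go.py .4625 -.0825 .0961 7
```

```text
time: 27.95
position: [0.4826, 0.235, 0.2575]
tool_rot: [1.104, -2.936, 0.002]
ft_force: [-0.9, 0.5, -4.0]
grip_width: 0.586
grip_force: 40.0
time: 29.45
position: [0.4826, 0.2351, 0.2574]
tool_rot: [-1.993, -2.427, 0.008]
ft_force: [-0.4, -0.1, -4.8]
grip_width: 0.582
grip_force: 40.0
time: 29.7
position: [0.4827, 0.2356, 0.2579]
tool_rot: [-2.079, -2.354, 0.007]
ft_force: [0.1, 0.5, -4.1]
grip_width: 0.584
grip_force: 40.0
pos [0.4827 0.2356 0.2579] yaw 7.1 turn(tool) [-0.2  0.1  0.1] shift now-axes [-0.3128 -0.0588  0.1628] after-turn axes [-0.3133 -0.0589  0.1618] F [ 0.1  0.5 -4.1] w 0.584 gf 40.0 q [-0.67  0.07  0.17  1.68 -0.01  1.4  -0.37] t 29.7
```

```bash
python3 -m handwheel '[[0.04,-0.025,-0.0047,0,0,0,0],[0.04,-0.055,-0.0103,0,0,0,0],[0.04,-0.055,-0.0103,0,0,0,0],[0.04,-0.055,-0.0103,0,0,0,0],[0.04,-0.055,-0.0103,0,0,0,0],[0.04,-0.045,-0.0085,0,0,0,0],[0.04,-0.0228,-0.0044,0,0,0,0],[0.04,0,0,0,0,0,0],[0.04,0,0,0.01,0,0,0],[0.04,0,0,0.01,0,0,0],[0.04,0,0,0,0,0,0]]'
python3 go.py .4625 -.0825 .0961 7
```

```text
time: 31.08
position: [0.4636, -0.0788, 0.2389]
tool_rot: [-2.075, -2.356, 0.003]
ft_force: [0.2, -0.8, -3.6]
grip_width: 0.586
grip_force: 40.0
pos [ 0.4636 -0.0788  0.2389] yaw 7.3 turn(tool) [-0.2 -0.   0.3] shift now-axes [-0.0036 -0.0011  0.1428] after-turn axes [-0.0036 -0.0015  0.1428] F [ 0.2 -0.8 -3.6] w 0.586 gf 40.0 q [-0.39 -0.09  0.47  1.87  0.04  1.36  0.2 ] t 31.1
```

```bash
python3 -m handwheel '[[0.04,-0.0036,-0.0012,0.02,0,0,0],[0.04,0,0,0.035,0,0,0],[0.04,0,0,0.025,0,0,0],[0.04,0,0,0.015,0,0,0],[0.04,0,0,0.005,0,0,0],[0.04,0,0,0,0,0,0]]'
python3 go.py .4625 -.0825 .0961 7
```

```text
time: 31.82
position: [0.4642, -0.0834, 0.141]
tool_rot: [2.078, 2.356, 0.001]
ft_force: [-0.8, 0.2, -4.1]
grip_width: 0.587
grip_force: 40.0
pos [ 0.4642 -0.0834  0.141 ] yaw 7.2 turn(tool) [0.  0.  0.2] shift now-axes [ 0.0011 -0.0016  0.0449] after-turn axes [ 0.0011 -0.0016  0.0449] F [-0.8  0.2 -4.1] w 0.587 gf 40.0 q [-0.37 -0.01  0.5   2.    0.01  1.15  0.24] t 31.8
```

```bash
python3 -m handwheel '[[0.04,0.0011,-0.0016,0.014,0,0,0],[0.04,0,0,0.015,0,0,0],[0.04,0,0,0.01,0,0,0],[0.04,0,0,0.004,0,0,0],[0.04,0,0,0.0015,0,0,0],[0.04,0,0,0,0,0,0]]'
python3 go.py .4625 -.0825 .0961 7
```

```text
time: 32.58
position: [0.4618, -0.083, 0.0961]
tool_rot: [-2.079, -2.355, 0.001]
ft_force: [-1.5, -3.1, -3.0]
grip_width: 0.59
grip_force: 40.0
pos [ 0.4618 -0.083   0.0961] yaw 7.1 turn(tool) [-0.   0.   0.1] shift now-axes [0.0004 0.0007 0.    ] after-turn axes [0.0004 0.0007 0.    ] F [-1.5 -3.1 -3. ] w 0.59 gf 40.0 q [-0.37  0.04  0.5   2.05 -0.02  1.06  0.27] t 32.6
```

```bash
python3 -m handwheel '[[0.04,0,0,0.001,0,0,0],[0.087,0,0,0,0,0,0],[0.087,0,0,0,0,0,0],[0.087,0,0,0,0,0,0],[0.087,0,0,0,0,0,0],[0.087,0,0,-0.03,0,0,0],[0.087,0,0,-0.05,0,0,0],[0.087,0,0,-0.05,0,0,0],[0.087,0.04,0.004,-0.02,0,0,0],[0.087,0.06,0.006,0,0,0,0],[0.087,0.06,0.006,0,0,0,0],[0.087,0.06,0.006,0,0,0,0]]'
python3 -m handwheel '[[0.087,0.06,0.006,0,0,0,0],[0.087,0.03,0.003,0,0,0,0],[0.087,0,0,0,0,0,0],[0.087,0,0,0,0,0,0]]'
python3 - <<'E'
from h import *
from bench import ctrl
sl=[[.480,.092],[.4735,.034],[.4685,-.023],[.4625,-.0813]]
for n in("top","scene"):
    i=ctrl.camera_info(n);p,d=ctrl.get_image(n);cv2.imwrite(f"pics/{n}9.png",p)
    W,m=cloud(p,d,i["intrinsics"],i["R"],i["t"])
    for a,s in enumerate(sl):
        k=m&(np.hypot(*np.moveaxis(W[...,:2]-np.array(s),-1,0))<.029)&(W[...,2]>.097)&(W[...,2]<.2)
        if k.sum()<5: print(n,a+1,k.sum());continue
        q=W[k];(x,y),r=cv2.minEnclosingCircle(q[:,:2].astype(np.float32));T=q[q[:,2]>np.percentile(q[:,2],97)-.003].mean(0)
        print(n,a+1,round(x,4),round(y,4),"r",round(r,4),"tip",T.round(4),"max",q[:,2].max().round(4))
    if n=="top":cv2.imwrite("pics/fin.png",cv2.resize(p[150:240,100:420],None,fx=2.4,fy=2.4))
E
```

```text
time: 34.08
position: [0.4563, 0.1404, 0.2454]
tool_rot: [2.079, 2.355, 0.002]
ft_force: [2.0, 0.3, -0.9]
grip_width: 0.996
grip_force: 0.0
time: 34.58
position: [0.4545, 0.2278, 0.2449]
tool_rot: [2.079, 2.354, -0.001]
ft_force: [0.2, 0.0, 0.6]
grip_width: 0.994
grip_force: 0.0
top 1 0.4798 0.0919 r 0.0191 tip [0.4794 0.0926 0.1489] max 0.155
top 2 0.4735 0.0336 r 0.0131 tip [0.4731 0.0336 0.1406] max 0.1447
top 3 0.4684 -0.0232 r 0.0209 tip [ 0.4685 -0.0223  0.1485] max 0.1512
top 4 0.461 -0.0793 r 0.0264 tip [ 0.461  -0.0786  0.1516] max 0.1545
scene 1 0.4812 0.0934 r 0.0199 tip [0.4819 0.093  0.148 ] max 0.1539
scene 2 0.475 0.0347 r 0.0138 tip [0.4743 0.0331 0.1404] max 0.1445
scene 3 0.4709 -0.0215 r 0.0212 tip [ 0.4707 -0.0221  0.1494] max 0.1513
scene 4 0.4634 -0.078 r 0.0261 tip [ 0.4634 -0.0776  0.1529] max 0.1551
```

View pics/fin.png

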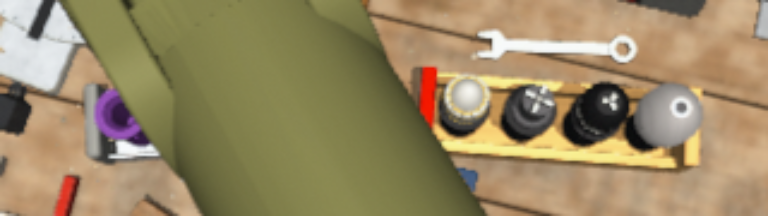

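View pics/scene9.png

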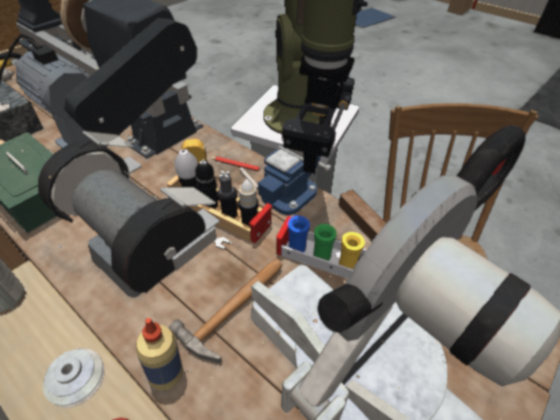

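Live, spur, chuck and bull stand in rack sockets 1 to 4 in order (crop 465, 530, 597 and 668). All are upright and within 3 mm of the sockets, with tips at the same heights as when seated at the start.

```bash
python3 -c "
from bench import ctrl
print(ctrl.close_job())"
```

```text
the job is handed in; nothing more can be done
None
```

All four tools are in the rack in carrier order from the red end (live, spur, chuck, bull), each seated home by the final camera check, and the job was handed in at about 35 s of the 125 s limit; no verdict was returned.

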